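# Lock the splice cassettes and hold the box cover over its threaded posts

## Task

Push the slide bolt in the fibre termination box fully home so that the splice cassettes are locked, then pick up the cover plate by its handle and hold it level about a centimetre above the box's four threaded posts, cut-out edge at the cable-gland end, each screw hole lined up so that the whole thread can be seen through it. Never let the cover touch the box, as I still have to check that no fibre gets trapped, and leave the hand tools and the screw dish lying nearby alone. Finish while still holding the cover steady there: do not lower it or let go.

Things in the scene. Friction and masses are not known exactly. Their poses are not given: they have to be found in the camera images.
- box: open fibre termination box, white sheet steel, 200 (x) x 240 mm (y), walls 46 mm high, bolted fast to the bench. Origin: centre of its underside. Cable gland sticks 22 mm out of its +y end wall, six adapters 22 mm out of its -y end. Two splice cassettes inside on its +x side (top 31 mm up), the slide bolt along its -x side, a threaded post in each corner, 50 mm high, the highest points
- bolt (a joint): travel of the slide bolt that locks the cassettes, m. 0 = drawn back; grows as the bolt slides to the box's +y, towards the cable gland; end stop (home, its nose through the keeper eye) at 0.040. It stays where it is left; moving it takes about 2 N
- bolt_grip (a point): top centre of the bolt's black grip, an upright block 18 mm (box x) by 14 mm (box y, along the slide) by 24 mm high, its top 41.5 mm above the bench; moves with the bolt. Beneath it the foot and flat steel bolt, and the rail's straps and keeper, reach no higher than 20 mm above the bench; 25 mm or more is free on all sides of the grip above that. Axes as the box
- cover: cover plate, white sheet metal, 196 (x) x 236 (y) x 3 mm, about 0.4 kg, lying flat on the bench, handle up. Origin: centre of its underside. The middle of its +y edge has a cut-out 50 mm wide, 26 mm deep: that edge belongs over the box's cable-gland (+y) end, so that the cover's axes match the box's. A 10 mm screw hole in each corner
- handle (a point): top centre of the cover's black bow handle: a bar 96 mm long (cover y), 12 mm wide (cover x), 14 mm high, on two end posts; its top is 34 mm and its lower side 20 mm above the cover's underside; the middle 65 mm is open beneath. It sits over the centre of the plate and of its weight. Axes as the cover
- hole0 (a point): centre of the cover's 10 mm screw hole at its -x, -y corner (86 mm and 105 mm from the cover's centre), on the underside of the plate
- post0 (a point): centre of the top of the box's brass threaded post (14 mm across, 4 mm thread hole) at the box's -x, -y corner (86 mm and 105 mm from its centre), 50 mm above the bench
- hole1 (a point): centre of the cover's 10 mm screw hole at its -x, +y corner (86 mm and 105 mm from the cover's centre), on the underside of the plate
- post1 (a point): centre of the top of the box's brass threaded post (14 mm across, 4 mm thread hole) at the box's -x, +y corner (86 mm and 105 mm from its centre), 50 mm above the bench
- hole2 (a point): centre of the cover's 10 mm screw hole at its +x, -y corner (86 mm and 105 mm from the cover's centre), on the underside of the plate
- post2 (a point): centre of the top of the box's brass threaded post (14 mm across, 4 mm thread hole) at the box's +x, -y corner (86 mm and 105 mm from its centre), 50 mm above the bench
- hole3 (a point): centre of the cover's 10 mm screw hole at its +x, +y corner (86 mm and 105 mm from the cover's centre), on the underside of the plate
- post3 (a point): centre of the top of the box's brass threaded post (14 mm across, 4 mm thread hole) at the box's +x, +y corner (86 mm and 105 mm from its centre), 50 mm above the bench
- screwdriver: the screwdriver lying on the bench, about 150 mm long, origin under its middle; not part of the job
- screw_dish: the small round steel dish of screws, 60 mm across, 16 mm high, origin under its centre; not part of the job
- knife: the blue utility knife, 150 mm long, 20 mm wide, lying flat; not part of the job
- pliers: the pliers with yellow and green grips, 170 mm long, lying flat; not part of the job
- stripper: the blue-handled fibre stripper, 155 mm long, lying flat; not part of the job

How it is judged:
By the outcome, as a careful person would: the job done as asked, in the order asked, and still so for the second after the job is handed in, while the arm keeps its last pose, push and grip.
It also fails if it takes over 64 s, if anything falls off the work surface, if the arm or the gripper's body presses on something with over 40 N, if the wrist force passes 120 N, or if a joint passes its speed limit or range.

## Robot

A 6-joint arm with a two-finger parallel gripper is mounted at the origin on the work surface. World frame = base frame: x ahead of the robot, y to its left, z up, the work surface at z = 0. Lengths are in m, angles in degrees, forces in N, time in s.
With the tool pointing down it reaches from about 0.4 to 0.825 m from the base axis. Payload 7 kg.
Tool frame: the origin (TCP) lies midway between the tips of the shut fingers; the grasp point (between the pads) lies r.grip_depth behind it (r.grip_depth is the distance from the TCP to the grasp point, in m); z points along the fingers, y is the line along which they close (so a half turn about z gives the same grasp; the last joint's range is limited). The gripper opens to 88 mm and grips with 3 to 60 N. Pads are 19 mm wide; open, the fingers measure 130 mm over their backs; the gripper's body (78 mm by 193 mm) begins 47 mm behind the grasp point.
Start: joints at [-57.233, 20.546, 0.682, 0, -70.136, -16.507], TCP at [0.189, -0.648, 0.227] pointing down, gripper open.
Joint ranges: [-176.03, 176.03], [-82.01, 121.73], [-58.28, 71.71], [-173.87, 95.51], [-174.79, -0.11], [-173.66, 173.66]. Speed limits (degrees/s): [136.94, 136.94, 172.46, 180, 180, 180].

## Interface

Orientations are given as [roll, pitch, yaw] about the fixed x, y, z axes, in that order (R = Rz(yaw) Ry(pitch) Rx(roll)).
In Python, from plant import r gives the robot as it stands.
- The arm moves only by the shell command python3 drive.py 'ROWS' [OPENING] [FORCE]. ROWS is a JSON list of rows, 1 to 12 of them, each of 6 numbers: dx, dy, dz in m, then a rotation vector rx, ry, rz in degrees; each row is the pose to reach, as a shift and turn from the pose commanded when the command began, along the tool's axes at that moment; what a row does not reach only later rows make up. A row lasts 1/12 s, in which the tool goes at most 0.0417 m and 7.16 degrees, less where a joint would pass 70% of its speed; a pose out of reach is approached as far as the arm can. OPENING is the finger opening in m, set as the command begins (- or left out keeps the last). The fingers move at their own pace and stop on an object; FORCE is the grip in N (left out, the last holds). Time passes only in rows, so rows that do not move let the fingers close. It prints the time, the measured TCP pose, the force, the opening and the grip force at its end.
- r.get_state(): the state, without advancing time (a new reading comes with each control period).
- r.capture(name): name is "scene" or "top" or "wrist"; returns a dict with "frame" (384x512x3 uint8, red, green, blue), "z_map" (384x512 float32, m along the optical axis (not along the pixel's ray), 0 where there is no reading), "fx", "fy", "cx", "cy" (pixels), "cam_to_world" (4x4, takes a point from camera to world coordinates). Camera axes: x right, y down, z forward; pixel columns grow to the right and rows downward; lengths in m; the calibration is good to about 2 mm. The wrist camera is an equidistant fisheye: a pixel r from the principal point sees the ray r / f radians off the axis. A picture is of the moment at which its call begins.
- r.close_job(): hands the job in; it is judged then, once.
The state is a dict: "time_s": time; "joints": joint angles; "qd": joint speeds; "joint_torque": joint torques, N m; "tcp_pos": TCP position; "eef_rot": TCP orientation; "contact_force": force on the tool from outside, world axes, zero at the start; "moment": the same for the moment, N m; "gripper_width": finger opening in m; "gripper_force": force on a finger pad.
Only numpy, scipy, OpenCV 4.12 (cv2) and the standard library are available. Lean on these libraries where they do the work, as an engineer would, in place of code of your own. Each camera call takes 0.05 s, during which the arm holds its last target. There are 200 camera calls.

## Working session

There is one attempt and no reset: what is moved stays moved. The work goes in short steps, Python scripts to look and compute and a shell command to move; the robot and the scene stay as the last step left them, time stands still between calls to the robot, and variables do not carry over. Pictures are saved under pics/ and viewed, at most 10 in all, crops included, and the job is handed in when it is done.

```bash
ls; mkdir -p pics; cat > h.py <<'E'
from plant import r
import numpy as np, cv2
def cap(n):
    c=r.capture(n); np.savez('/tmp/%s.npz'%n,**c); return c
def cloud(c):
    h,w=c['z_map'].shape; u,v=np.meshgrid(np.arange(w),np.arange(h)); z=c['z_map']
    p=np.stack([(u-c['cx'])/c['fx']*z,(v-c['cy'])/c['fy']*z,z],-1)
    T=np.array(c['cam_to_world']); return p@T[:3,:3].T+T[:3,3]
def ray(c,uv,h):
    T=np.array(c['cam_to_world']); uv=np.atleast_2d(uv).astype(float)
    d=np.c_[(uv[:,0]-c['cx'])/c['fx'],(uv[:,1]-c['cy'])/c['fy'],np.ones(len(uv))]@T[:3,:3].T
    return T[:3,3]+d*((h-T[2,3])/d[:,2])[:,None]
E
python3 - <<'E'
from h import *
c=cap('top'); cv2.imwrite('pics/top.png',cv2.resize(c['frame'][...,::-1],(800,600)))
print(c['fx'],c['cx'],c['cy'],c['cam_to_world']); s=cap('scene'); cv2.imwrite('pics/scene.png',s['frame'][...,::-1])
print(r.get_state(),r.grip_depth)
E
```

```text
drive.py
pics
plant.py
371.13708915060243 252.99219410727176 194.2257245178566 [[-0.01589603 -0.98885404  0.14803719  0.37598063]
 [-0.99986152  0.01499122 -0.00722587  0.01164082]
 [ 0.00492607 -0.14813155 -0.9889554   1.04629014]
 [ 0.          0.          0.          1.        ]]
{'time_s': 0.1, 'joints': array([-5.72322079e+01,  2.05859780e+01,  6.38053243e-01, -1.50616207e-02,
       -7.01357999e+01, -1.65059647e+01]), 'qd': array([-0.080807  , -0.08160467,  0.13676417,  0.09833501,  0.03195364,
       -0.00552583]), 'joint_torque': array([-1.75510133e-03, -5.84159446e+01,  2.93754208e+01,  7.01539144e+00,
        1.01786191e-02, -6.13023258e-05]), 'tcp_pos': array([ 0.18884147, -0.64758829,  0.2257327 ]), 'eef_rot': array([ 1.79915703e+02, -1.02130886e-02, -1.63743293e+02]), 'contact_force': array([-0.19461711, -0.64326334, -0.4734352 ]), 'moment': array([-0.02934744, -0.03759782,  0.01597977]), 'gripper_force': 0.0, 'gripper_width': 0.08788017091856264} 0.0188
```

View pics/top.png

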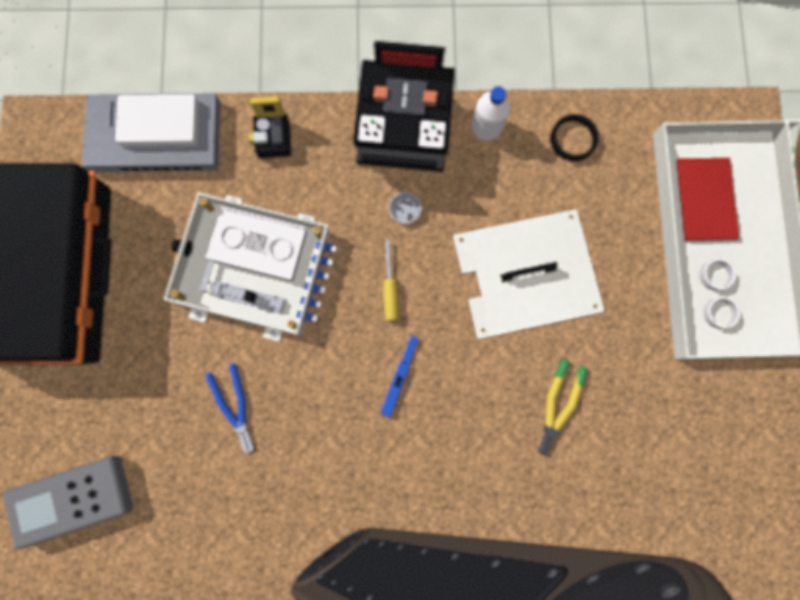

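View pics/scene.png

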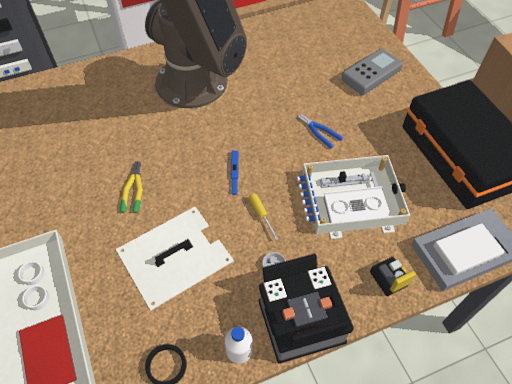

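The top view (800x600) shows the box at about (250,262), with its gland to the left (world +y), its dark bolt grip at (250,296) and brass posts at (207,202), (174,293) and (293,323). The cover is at about (528,272), with the cut-out to the left and the handle at (529,271). The scene view agrees. Next I'll measure these points.

```bash
python3 - <<'E'
from h import *
c=dict(np.load('/tmp/top.npz')); f=c['frame']; hsv=cv2.cvtColor(f,cv2.COLOR_RGB2HSV); P=cloud(c)
def blobs(m,x0,y0,x1,y1,h,mn=3,mx=400):
    k=np.zeros(m.shape,np.uint8); k[y0:y1,x0:x1]=m[y0:y1,x0:x1]
    n,l,s,ce=cv2.connectedComponentsWithStats(k)
    for i in range(1,n):
        if mn<=s[i,4]<=mx:
            pz=P[l==i][:,2]; print(ce[i].round(1),s[i,4],ray(c,ce[i],h)[0].round(4),'z',np.percentile(pz,[5,50,95]).round(3))
print('brass');blobs((hsv[...,1]>80)&(hsv[...,0]<30),110,122,212,216,.05)
print('grip');blobs(f.max(2)<60,135,175,185,205,.0415)
print('handle');blobs(f.max(2)<70,300,150,370,200,.034)
print('holes');m=(hsv[...,1]<60)&(hsv[...,2]>120)
cm=np.zeros(m.shape,np.uint8); cm[130:220,285:392]=m[130:220,285:392]
cn=max(cv2.findContours(cm,cv2.RETR_EXTERNAL,cv2.CHAIN_APPROX_NONE)[0],key=cv2.contourArea)
hull=cv2.convexHull(cn); fill=np.zeros(m.shape,np.uint8); cv2.drawContours(fill,[cn],-1,1,-1)
w=ray(c,hull[:,0],.003)[:,:2].astype(np.float32); print(cv2.minAreaRect(w))
blobs((fill>0)&(hsv[...,1]>60),285,130,392,220,.003,1)
# box rim
z=P[...,2]; rim=(z>.04)&(z<.056); k=np.zeros(m.shape,np.uint8); k[115:220,100:218]=rim[115:220,100:218]
l=cv2.connectedComponents(k)[1]; 
pt=P[k>0][:,:2].astype(np.float32); print('rim',cv2.minAreaRect(pt),len(pt))
E
```

```text
brass
[115.4 135.1] 356 [0.6968 0.3835 0.05  ] z [-0.001  0.002  0.005]
[131.3 130.1] 39 [0.7106 0.34   0.05  ] z [0.019 0.044 0.054]
[203.  147.5] 26 [0.6579 0.1405 0.05  ] z [0.027 0.05  0.054]
[110.7 163.3] 23 [0.6169 0.3932 0.05  ] z [-0.     0.004  0.035]
[209.5 162.5] 8 [0.6151 0.1225 0.05  ] z [-0.002  0.001  0.003]
[112.9 188.1] 34 [0.5477 0.3847 0.05  ] z [0.015 0.043 0.053]
[186.1 207. ] 17 [0.493  0.1853 0.05  ] z [0.039 0.051 0.053]
grip
[159.9 189.6] 32 [0.543  0.2591 0.0415] z [0.02  0.04  0.045]
handle
[339.1 173. ] 94 [ 0.5835 -0.2364  0.034 ] z [0.019 0.034 0.038]
holes
((0.5863178372383118, -0.2392326444387436), (0.19986049830913544, 0.23987819254398346), 11.303549766540527)
[365. 139.] 1 [ 0.6898 -0.3247  0.003 ] z [0.001 0.001 0.001]
[295. 153.] 1 [ 0.6509 -0.1194  0.003 ] z [0.001 0.001 0.001]
[380.5 196. ] 2 [ 0.5215 -0.3587  0.003 ] z [-0.002 -0.001  0.001]
[309. 211.] 1 [ 0.4818 -0.1535  0.003 ] z [0.001 0.001 0.001]
rim ((0.6067511439323425, 0.27652546763420105), (0.2604248821735382, 0.20015643537044525), 74.64224243164062) 652
```

```bash
cat >> h.py <<'E'
from scipy.spatial.transform import Rotation as Ro
def to(pos,yaw):
    s=r.get_state(); R=Ro.from_euler('xyz',s['eef_rot'],degrees=True); T=Ro.from_euler('xyz',[180,0,yaw],degrees=True)
    d=R.inv().apply(np.array(pos)-s['tcp_pos']); rv=(R.inv()*T).as_rotvec(degrees=True)
    print('to',d.round(4),rv.round(2),'rows',np.linalg.norm(d)/.0417,np.linalg.norm(rv)/7.16)
E
python3 -c "
from h import *
to([.50,-.237,.25],-79)"
```

```text
to [-0.4137  0.3071 -0.0239] [ 8.000e-02  5.000e-02 -8.474e+01] rows 12.36794764714087 11.835661349875755
```

```bash
python3 drive.py '[[-0.034,0.026,-0.002,0,0,-7],[-0.069,0.051,-0.004,0,0,-14],[-0.103,0.077,-0.006,0,0,-21],[-0.138,0.102,-0.008,0,0,-28],[-0.172,0.128,-0.01,0,0,-35],[-0.207,0.153,-0.012,0,0,-42],[-0.241,0.179,-0.014,0,0,-49],[-0.276,0.205,-0.016,0,0,-56],[-0.31,0.23,-0.018,0,0,-63],[-0.345,0.256,-0.02,0,0,-70],[-0.379,0.281,-0.022,0,0,-77],[-0.414,0.307,-0.024,0,0,-84.7]]'
python3 drive.py '[[0,0,0,0,0,0],[0,0,0,0,0,0],[0,0,0,0,0,0]]'
python3 - <<'E'
from h import *
c=cap('wrist'); cv2.imwrite('pics/w1.png',c['frame'][...,::-1]); print(c['fx'],c['fy'],c['cx'],c['cy'],c['cam_to_world'])
to([.47,.24,.25],-105)
E
```

```text
time_s: 1.1
tcp_pos: [0.4914, -0.2481, 0.2499]
eef_rot: [180.0, 0.0, -79.2]
contact_force: [0.0, -0.8, -0.6]
gripper_width: 0.0873
gripper_force: 0.0
time_s: 1.35
tcp_pos: [0.4906, -0.2497, 0.2494]
eef_rot: [179.9, 0.0, -79.6]
contact_force: [-0.5, 0.0, 0.1]
gripper_width: 0.0875
gripper_force: 0.0
297.3186396354542 297.3186396354542 255.24122370608595 188.7892009104917 [[-0.98358296 -0.17405481 -0.04763916  0.50350321]
 [-0.18045292  0.95034625  0.25353254 -0.3182729 ]
 [ 0.00114513  0.25796691 -0.96615307  0.40731469]
 [ 0.          0.          0.          1.        ]]
to [-4.86e-01 -6.83e-02 -4.00e-04] [5.000e-02 1.000e-02 2.536e+01] rows 11.769023417873544 3.5412693317974173
```

View pics/w1.png

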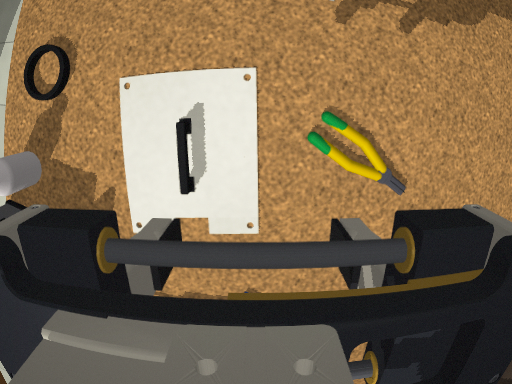

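The wrist view shows the cover with holes at about (127,86), (247,77), (138,226) and (250,226), and the handle at (185,156).

```bash
cat >> h.py <<'E'
def fray(c,uv,h):
    T=np.array(c['cam_to_world']); uv=np.atleast_2d(uv).astype(float)
    a=(uv-[c['cx'],c['cy']])/[c['fx'],c['fy']]; t=np.linalg.norm(a,axis=1,keepdims=True)
    d=np.c_[a/t*np.sin(t),np.cos(t)]@T[:3,:3].T
    return T[:3,3]+d*((h-T[2,3])/d[:,2])[:,None]
def wblob(c,m,uv,h,rad=8):
    k=np.zeros(m.shape,np.uint8); u,v=uv; k[v-rad:v+rad+1,u-rad:u+rad+1]=m[v-rad:v+rad+1,u-rad:u+rad+1]
    n,l,s,ce=cv2.connectedComponentsWithStats(k); i=1+np.argmax(s[1:,4]); p=fray(c,ce[i],h)[0]
    print(uv,ce[i].round(1),s[i,4],p.round(4)); return p
def rect(q,name):  # q order 0..3 = (-x-y),(-x+y),(+x-y),(+x+y)
    q=np.array(q)[:,:2]; m=np.array([[-86,-105],[-86,105],[86,-105],[86,105]])/1e3
    A,inl=cv2.estimateAffinePartial2D(m,q); s=np.hypot(*A[:,0]); print(name,'centre',A[:,2].round(4),'yaw',np.degrees(np.arctan2(A[1,0],A[0,0])).round(2),'scale',s.round(4),'res mm',(1e3*np.linalg.norm(m@A[:,:2].T+A[:,2]-q,axis=1)).round(1))
E
python3 - <<'E'
from h import *
c=dict(np.load('/tmp/wrist.npz')); hsv=cv2.cvtColor(c['frame'],cv2.COLOR_RGB2HSV)
m=hsv[...,1]>70
q=[wblob(c,m,u,.003,5) for u in [(247,77),(250,226),(127,86),(138,226)]]
rect(q,'cover')
k=c['frame'].max(2)<70
wblob(c,k,(185,156),.034,42)
E
python3 drive.py '[[-0.041,-0.006,0,0,0,2.5],[-0.081,-0.011,0,0,0,5],[-0.122,-0.017,0,0,0,7.5],[-0.162,-0.023,0,0,0,10],[-0.203,-0.028,0,0,0,12.5],[-0.243,-0.034,0,0,0,15],[-0.284,-0.04,0,0,0,17.5],[-0.324,-0.046,0,0,0,20],[-0.365,-0.051,0,0,0,22.5],[-0.405,-0.057,0,0,0,25],[-0.446,-0.063,0,0,0,25.4],[-0.486,-0.068,0,0,0,25.4]]' 0
python3 drive.py '[[0,0,0,0,0,0],[0,0,0,0,0,0],[0,0,0,0,0,0],[0,0,0,0,0,0]]'
python3 - <<'E'
from h import *
c=cap('wrist'); cv2.imwrite('pics/w2.png',c['frame'][...,::-1])
E
```

```text
(247, 77) [247.   76.9] 36 [ 0.5223 -0.3625  0.003 ]
(250, 226) [249.8 224.8] 28 [ 0.4816 -0.1572  0.003 ]
(127, 86) [126.9  85.6] 27 [ 0.6907 -0.3288  0.003 ]
(138, 226) [138.9 224.7] 18 [ 0.6498 -0.1234  0.003 ]
time_s: 2.4
tcp_pos: [0.4697, 0.2407, 0.2501]
eef_rot: [-180.0, 0.0, -105.2]
contact_force: [1.8, -0.7, -0.2]
gripper_width: 0.0132
gripper_force: 0.0
time_s: 2.73
tcp_pos: [0.47, 0.2385, 0.2498]
eef_rot: [180.0, -0.0, -105.1]
contact_force: [1.0, -0.2, 0.4]
gripper_width: -0.0001
gripper_force: 0.0Traceback (most recent call last):
  File "<stdin>", line 5, in <module>
  File "h.py", line 29, in rect
    A,inl=cv2.estimateAffinePartial2D(m,q); s=np.hypot(*A[:,0]); print(name,'centre',A[:,2].round(4),'yaw',np.degrees(np.arctan2(A[1,0],A[0,0])).round(2),'scale',s.round(4),'res mm',(1e3*np.linalg.norm(m@A[:,:2].T+A[:,2]-q,axis=1)).round(1))
          ~~~~~~~~~~~~~~~~~~~~~~~~~~~^^^^^
cv2.error: OpenCV(4.12.0) /io/opencv/modules/calib3d/src/ptsetreg.cpp:1108: error: (-215:Assertion failed) count >= 0 && to.checkVector(2) == count in function 'estimateAffinePartial2D'
```

View pics/w2.png

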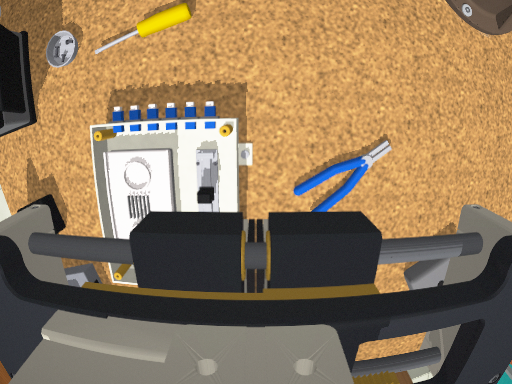

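The wrist view shows posts at (101,135), (226,130) and (124,271), and the black bolt grip at (205,194). The box's gland end is hidden by the gripper.

```bash
sed -i 's/A,inl=cv2.*(m,q); s=/A,inl=cv2.estimateAffinePartial2D(np.float32(m[:len(q)]),np.float32(q),ransacReprojThreshold=.02); s=/; s/m@A\[/m[:len(q)]@A[/' h.py
python3 - <<'E'
from h import *
c=dict(np.load('/tmp/wrist.npz')); f=c['frame']; hsv=cv2.cvtColor(f,cv2.COLOR_RGB2HSV)
rect([[.5223,-.3625],[.4816,-.1572],[.6907,-.3288],[.6498,-.1234]],'cover')
crops=[f[v-14:v+15,u-14:u+15] for u,v in [(101,135),(226,130),(124,271)]]+[f[176:216,190:220]]
cv2.imwrite('pics/cr.png',np.hstack([cv2.resize(x,(200,260 if i==3 else 200),interpolation=0)[:200] if i<3 else cv2.resize(x,(150,200),interpolation=0) for i,x in enumerate(crops)])[...,::-1])
m=(hsv[...,1]>110)&(hsv[...,0]<35)
for u in [(226,130),(101,135),(124,271)]: wblob(c,m,u,.05,10)
k=(f.max(2)<70); k[:180]=0; k[210:]=0
ys,xs=np.where(k[180:210,195:218]); xs+=195; ys+=180; print(xs.min(),xs.max(),ys.min(),ys.max())
print([fray(c,u,.0415)[0].round(4) for u in [(xs.min(),ys.max()),(xs.max(),ys.max()),(205,ys.min())]], c['cam_to_world'][:3,3])
E
```

```text
cover centre [ 0.5861 -0.243 ] yaw 11.28 scale 0.9974 res mm [0.2 0.2 0.1 0.1]
(226, 130) [225.6 129.9] 114 [0.4922 0.1832 0.05  ]
(101, 135) [102.6 134.6] 170 [0.6514 0.1397 0.05  ]
(124, 271) [121.2 270.9] 148 [0.704  0.3337 0.05  ]
198 213 187 202
[array([0.5545, 0.2632, 0.0415]), array([0.5352, 0.2683, 0.0415]), array([0.5393, 0.2463, 0.0415])] [0.45218608 0.17131979 0.4077426 ]
```

View pics/cr.png

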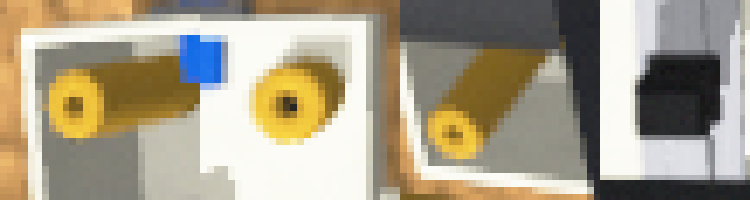

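The crop shows thread holes at about (97.1,135.6), (224.7,130.7) and (117.3,275.8). The grip's top face is the lower, lighter block, with its centre at about (204.3,198.2).

```bash
python3 - <<'E'
from h import *
c=dict(np.load('/tmp/wrist.npz'))
p=fray(c,[(224.7,130.7),(97.1,135.6),(117.3,275.8)],.05); print(p.round(4)); 
m=np.float32([[-86,-105],[86,-105],[86,105]])/1e3
A,_=cv2.estimateAffinePartial2D(m,np.float32(p[:,:2]),ransacReprojThreshold=.02); print(A,np.degrees(np.arctan2(A[1,0],A[0,0])),np.hypot(*A[:,0]))
g=fray(c,(204.3,198.2),.0415)[0]; print('grip',g, np.linalg.solve(A[:,:2],g[:2]-A[:,2]))
yv=A[:,1]/np.hypot(*A[:,1]); t=g[:2]-yv*.0195; print(t)
to([*t,.12],-90+np.degrees(np.arctan2(A[1,0],A[0,0])))
E
```

```text
[[0.4936 0.1839 0.05  ]
 [0.6601 0.1382 0.05  ]
 [0.715  0.3406 0.05  ]]
[[ 0.96427139  0.26413116  0.60448141]
 [-0.26413116  0.96427139  0.26223418]] -15.318592902645172 0.9997922743393362
grip [0.54476892 0.26038436 0.0415    ] [-0.05711418 -0.01756295]
[0.53961729 0.24157716]
to [-0.0211 -0.0664  0.13  ] [-0.   0.   0.2] rows 3.5357082797369896 0.028459777990786524
```

```bash
python3 drive.py '[[-0.005,-0.022,0.03,0,0,0],[-0.011,-0.044,0.06,0,0,0],[-0.016,-0.055,0.09,0,0,0.2],[-0.021,-0.066,0.12,0,0,0.2],[-0.021,-0.066,0.13,0,0,0.2],[-0.021,-0.066,0.13,0,0,0.2],[-0.021,-0.066,0.13,0,0,0.2]]'
python3 -c "
from h import *
to([.5396,.2416,.026],-105.3)"
```

```text
time_s: 3.37
tcp_pos: [0.539, 0.2424, 0.1204]
eef_rot: [180.0, -0.0, -105.2]
contact_force: [0.1, 0.1, 0.7]
gripper_width: 0.0005
gripper_force: 0.0
to [ 0.0006 -0.0008  0.0944] [ 0.   -0.04  0.06] rows 2.262942088929921 0.010093835085011956
```

```bash
python3 drive.py '[[0,0,0.02,0,0,0],[0,0,0.04,0,0,0],[0,-0.001,0.06,0,0,0],[0,-0.001,0.075,0,0,0],[0,-0.001,0.085,0,0,0],[0,-0.001,0.091,0,0,0],[0,-0.001,0.094,0,0,0],[0,-0.001,0.094,0,0,0],[0,-0.001,0.094,0,0,0]]'
```

```text
time_s: 4.12
tcp_pos: [0.5404, 0.2436, 0.0269]
eef_rot: [-179.9, 0.1, -105.2]
contact_force: [0.3, -0.8, 0.0]
gripper_width: 0.0002
gripper_force: 0.0
```

```bash
python3 drive.py '[[-0.004,0,0,0,0,0],[-0.008,0,0,0,0,0],[-0.012,0,0,0,0,0],[-0.016,0,0,0,0,0],[-0.02,0,0,0,0,0],[-0.024,0,0,0,0,0],[-0.028,0,0,0,0,0],[-0.031,0,0,0,0,0],[-0.034,0,0,0,0,0],[-0.036,0,0,0,0,0],[-0.036,0,0,0,0,0],[-0.036,0,0,0,0,0]]'
python3 drive.py '[[-0.001,0,0,0,0,0],[-0.002,0,0,0,0,0],[-0.003,0,0,0,0,0],[-0.003,0,0,0,0,0],[-0.003,0,0,0,0,0]]'
```

```text
time_s: 5.12
tcp_pos: [0.5458, 0.2665, 0.0258]
eef_rot: [179.7, -1.1, -105.3]
contact_force: [-0.2, -41.4, 23.3]
gripper_width: 0.0005
gripper_force: 20.4
time_s: 5.53
tcp_pos: [0.5457, 0.2667, 0.0257]
eef_rot: [179.6, -1.3, -105.4]
contact_force: [-1.0, -50.7, 28.8]
gripper_width: 0.0004
gripper_force: 24.7
```

```bash
python3 drive.py '[[0.004,0,0,0,0,0],[0.008,0,0,0,0,0],[0.014,0,0,0,0,0],[0.014,0,0,0,0,0],[0.014,0,0,0,0,0]]'
python3 - <<'E'
from h import *
c=cap('wrist'); t=cap('top')
cv2.imwrite('pics/p1.png',np.hstack([cv2.resize(c['frame'][100:340,100:360],(416,384)),cv2.resize(t['frame'][115:220,100:220],(384,384),interpolation=0)])[...,::-1])
E
```

```text
time_s: 5.95
tcp_pos: [0.546, 0.2657, 0.0258]
eef_rot: [180.0, -0.2, -105.2]
contact_force: [0.7, -11.9, 5.8]
gripper_width: 0.0006
gripper_force: 5.2
```

View pics/p1.png

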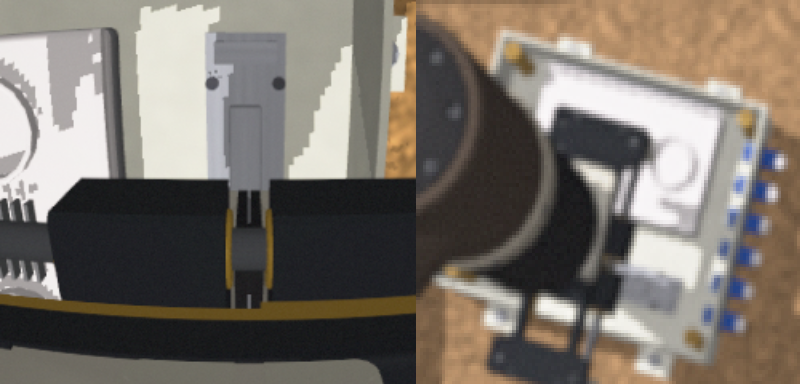

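```bash
python3 drive.py '[[0.01,0,0,0,0,0],[0.012,0,-0.03,0,0,0],[0.03,0,-0.07,0,0,0],[0.05,0,-0.11,0,0,0],[0.07,0,-0.15,0,0,0],[0.09,0,-0.18,0,0,0],[0.09,0,-0.18,0,0,0],[0.09,0,-0.18,0,0,0],[0.09,0,-0.18,0,0,0]]'
python3 - <<'E'
from h import *
c=cap('wrist')
cv2.imwrite('pics/p2.png',cv2.resize(c['frame'][90:230,60:280],(790,503))[...,::-1])
E
```

```text
time_s: 6.8
tcp_pos: [0.5229, 0.1812, 0.2061]
eef_rot: [-180.0, 0.1, -105.2]
contact_force: [0.5, -1.0, 0.2]
gripper_width: 0.0004
gripper_force: 0.0
```

View pics/p2.png

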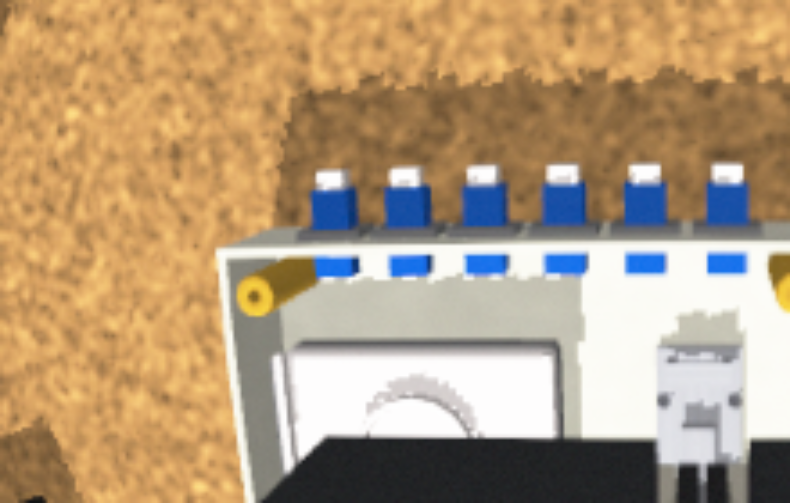

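The grip is still hidden by the gripper, so I'll move further back and up.

```bash
python3 drive.py '[[0.035,0,-0.02,0,0,0],[0.07,0,-0.04,0,0,0],[0.11,0,-0.06,0,0,0],[0.15,0,-0.08,0,0,0],[0.15,0,-0.08,0,0,0],[0.15,0,-0.08,0,0,0],[0.15,0,-0.08,0,0,0]]'
python3 - <<'E'
from h import *
c=cap('wrist'); t=cap('top')
cv2.imwrite('pics/p3.png',np.hstack([cv2.resize(c['frame'][60:300,60:310],(400,384)),cv2.resize(t['frame'][115:220,100:220],(400,384),interpolation=0)])[...,::-1])
E
```

```text
time_s: 7.43
tcp_pos: [0.4836, 0.0361, 0.2846]
eef_rot: [179.9, -0.0, -105.2]
contact_force: [0.1, 0.2, -1.4]
gripper_width: 0.0001
gripper_force: 0.0
```

View pics/p3.png

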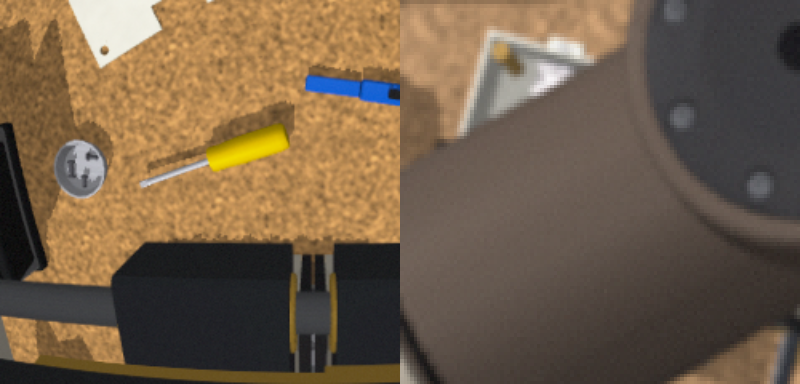

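The gripper hides the side the camera is behind: the camera sits on the -y side, so the tool has to go past the box towards +y for it to see the grip.

```bash
python3 drive.py '[[-0.036,0.008,0,0,0,0],[-0.072,0.016,0,0,0,0],[-0.108,0.024,0,0,0,0],[-0.144,0.032,0,0,0,0],[-0.18,0.04,0,0,0,0],[-0.216,0.048,0.01,0,0,0],[-0.252,0.056,0.02,0,0,0],[-0.288,0.062,0.025,0,0,0],[-0.288,0.062,0.025,0,0,0],[-0.288,0.062,0.025,0,0,0],[-0.288,0.062,0.025,0,0,0]]'
python3 - <<'E'
from h import *
c=cap('wrist'); f=c['frame']
T=np.array(c['cam_to_world'])
def proj(p):
    q=T[:3,:3].T@(np.array(p)-T[:3,3]); t=np.arctan2(np.hypot(*q[:2]),q[2]); a=q[:2]/np.hypot(*q[:2])*t; return a*c['fx']+[c['cx'],c['cy']]
for n,p in dict(g0=[.5448,.2604,.0415],home=[.5548,.297,.0415],p0=[.4936,.1839,.05],p3=[.715,.3406,.05]).items(): print(n,proj(p).round(1))
u,v=proj([.5500,.279,.0415]).round().astype(int); 
cv2.imwrite('pics/p4.png',np.hstack([cv2.resize(f,(512,384)),cv2.resize(f[max(0,v-38):v+39,u-28:u+29],(284,384),interpolation=0)])[...,::-1]); print(u-28,v-38)
E
```

```text
time_s: 8.45
tcp_pos: [0.4985, 0.3307, 0.2591]
eef_rot: [179.9, -0.2, -105.1]
contact_force: [0.4, -1.0, -0.2]
gripper_width: 0.0005
gripper_force: 0.0
g0 [205.5 123.3]
home [206.1 152.8]
p0 [227.8  53.5]
p3 [110.7 214.8]
178 100
```

View pics/p4.png

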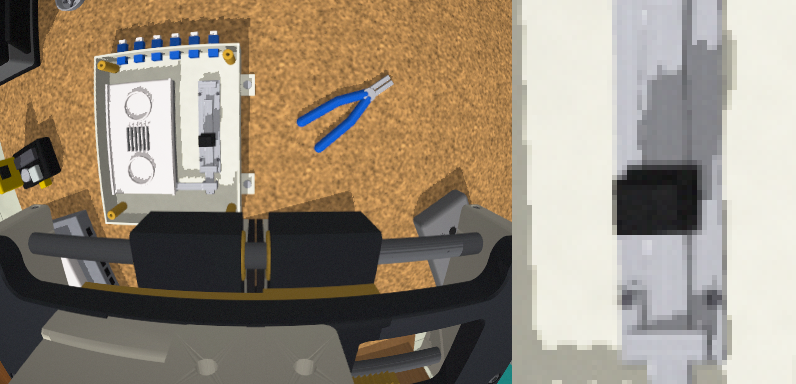

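The grip has moved about 23 mm, to (206.5,141). I need to tell whether that is home, so I'll measure heights along the rail and the nose against the keeper.

```bash
python3 - <<'E'
from h import *
c=dict(np.load('/tmp/wrist.npz')); T=c['cam_to_world']; z=c['z_map']; f=c['frame']
h,w=z.shape; u,v=np.meshgrid(np.arange(w),np.arange(h)); a=np.stack([(u-c['cx'])/c['fx'],(v-c['cy'])/c['fy']],-1); t=np.linalg.norm(a,axis=-1)+1e-9
P=np.concatenate([a/t[...,None]*np.tan(t)[...,None]*z[...,None],z[...,None]],-1)@T[:3,:3].T+T[:3,3]
yaw=np.radians(-15.32); R=np.array([[np.cos(yaw),-np.sin(yaw)],[np.sin(yaw),np.cos(yaw)]])
B=(P[...,:2]-[.6045,.2622])@R
print('grip now',(fray(c,(206.5,140.9),.0415)[0][:2]-[.6045,.2622])@R)
dk=(f.max(2)<70)&(P[...,2]>.036)&(abs(B[...,0]+.057)<.02)&(abs(B[...,1])<.06)
print('dark top extents y',np.percentile(B[dk][:,1],[2,50,98]),dk.sum())
for vv in range(72,204,2): print(vv,'%.1f'%(1e3*B[vv,208,1]),' '.join('%3d/%3d'%(1e3*P[vv,uu,2],f[vv,uu].mean()) for uu in range(196,226,3)))
big=cv2.resize(f[74:204,160:240],None,fx=4.5,fy=4.5,interpolation=cv2.INTER_CUBIC); print(big.shape); cv2.imwrite('pics/big.png',big[...,::-1])
E
```

```text
grip now [-0.05797253  0.00504232]
dark top extents y [0.00048499 0.01241628 0.03770865] 7297
72 -88.4   0/233   4/232   3/234   2/233   3/166   2/231   4/215   0/168   2/238   2/236
74 -85.6   4/233   1/235   3/236   3/167   2/168   2/168   2/165   3/169   2/237   3/236
76 -82.8   2/233   3/235   3/236   3/165   2/168   3/167   3/169   3/169   3/226   2/235
78 -79.9   2/234   3/234   1/172   2/166   2/165   2/165   2/167   2/168   2/198   3/235
80 -76.6   2/233   3/183   3/160   2/153   6/148   5/148   6/140   7/140   3/196   2/235
82 -72.8   3/231  15/200  16/201  18/203  16/205  16/210  16/211   7/134   3/198   3/235
84 -70.1   4/232   6/199  15/199  17/199  16/200  16/201  16/202   6/199   3/150   3/235
86 -67.3   1/233   8/202  15/205  15/205  16/207  17/208  16/207   8/198   2/161   2/234
88 -65.4   2/233   6/197  12/181   5/198   7/196   7/197   6/196   8/196   2/163   4/235
90 -62.6   2/233   8/200   6/199   6/197   6/197   7/198   7/200   5/198   3/163   3/236
92 -59.9   3/233   8/143   6/181   7/199   5/196   5/198   6/197   8/110   1/162   2/236
94 -57.0   3/234   8/ 90   
[... 4191 characters left out ...]
 18/215  18/198  17/200  19/199  17/199   2/122   3/165   2/166
190 77.6   3/170   3/172   2/183   2/156  12/192  13/193   9/129   3/168   2/167   2/167
192 80.5   2/163   2/167   2/164   2/136  12/193  12/193  10/105   3/167   2/168   1/167
194 86.2   1/164   3/165   2/165   2/162   2/172   3/172   3/161   1/166   3/165   1/164
196 89.5   3/165   1/168   2/165   3/164   2/162   2/163   2/163   1/164   2/162   2/164
198 91.8   2/165   1/166   2/166   1/163   4/164   1/165   2/165   2/162   3/161   2/162
200 95.1   2/165   2/165   4/166   2/165   3/163   4/163   3/165   3/162   1/163   2/162
202 98.5   0/163   2/164   3/163   2/166   2/169   3/164   3/164   1/163   3/164   3/163
(585, 360, 3)
```

The nose already reaches about 8 mm past the keeper (by≈83 against the keeper at 65–75), but total travel is only about 23 mm, so the start point is uncertain. I'll grip the block lightly and push again with no vertical load, to see whether it really is at the end stop.

```bash
python3 - <<'E'
from h import *
yaw=np.radians(-15.32); R=np.array([[np.cos(yaw),-np.sin(yaw)],[np.sin(yaw),np.cos(yaw)]])
g=np.array([.6045,.2622])+R@[-.0575,.005]; print(g); to([*g,.10],-105.3); to([*g,.025],-105.3)
E
```

```text
[0.5503643  0.28221439]
to [ 0.0325 -0.0624  0.1599] [ 0.04 -0.09  0.17] rows 4.189146840884711 0.027711304292709536
to [ 0.0324 -0.0625  0.2349] [ 0.04 -0.09  0.17] rows 5.880066109469967 0.027711304292709536
```

```bash
python3 drive.py '[[0.01,-0.02,0.03,0,0,0],[0.02,-0.04,0.06,0,0,0],[0.032,-0.062,0.09,0,0,0.2],[0.032,-0.062,0.12,0,0,0.2],[0.032,-0.062,0.15,0,0,0.2],[0.032,-0.062,0.16,0,0,0.2],[0.032,-0.062,0.16,0,0,0.2],[0.032,-0.062,0.16,0,0,0.2]]' 0.030
python3 drive.py '[[0,0,0.02,0,0,0],[0,0,0.04,0,0,0],[0,0,0.055,0,0,0],[0,0,0.066,0,0,0],[0,0,0.073,0,0,0],[0,0,0.075,0,0,0],[0,0,0.075,0,0,0],[0,0,0.075,0,0,0]]'
```

```text
time_s: 9.17
tcp_pos: [0.5511, 0.2826, 0.1019]
eef_rot: [-180.0, 0.0, -105.4]
contact_force: [0.5, 0.0, 0.9]
gripper_width: 0.03
gripper_force: 0.0
time_s: 9.83
tcp_pos: [0.5513, 0.2833, 0.027]
eef_rot: [-179.9, 0.1, -105.4]
contact_force: [0.8, 0.9, -0.1]
gripper_width: 0.0299
gripper_force: 0.0
```

```bash
python3 drive.py '[[0,0,0,0,0,0],[0,0,0,0,0,0],[0,0,0,0,0,0],[0,0,0,0,0,0]]' 0 25
python3 drive.py '[[-0.002,0,0,0,0,0],[-0.004,0,0,0,0,0],[-0.004,0,0,0,0,0],[-0.004,0,0,0,0,0]]'
```

```text
time_s: 10.17
tcp_pos: [0.5521, 0.2829, 0.0267]
eef_rot: [-179.9, 0.1, -105.4]
contact_force: [5.2, -2.4, 0.1]
gripper_width: 0.0179
gripper_force: 25.0
time_s: 10.5
tcp_pos: [0.5521, 0.2831, 0.0266]
eef_rot: [-180.0, -0.3, -105.4]
contact_force: [5.5, -14.7, 6.6]
gripper_width: 0.0178
gripper_force: 25.0
```

The block is gripped (17.9 mm) and won't move under more than 12 N, although moving it should take about 2 N. To be sure this is the home stop, I'll measure the full stroke: draw it back to the other stop, then push it home again.

```bash
python3 drive.py '[[0.002,0,0,0,0,0],[0.006,0,0,0,0,0],[0.011,0,0,0,0,0],[0.016,0,0,0,0,0],[0.021,0,0,0,0,0],[0.026,0,0,0,0,0],[0.03,0,0,0,0,0],[0.034,0,0,0,0,0],[0.034,0,0,0,0,0],[0.034,0,0,0,0,0]]'
python3 drive.py '[[0.003,0,0,0,0,0],[0.006,0,0,0,0,0],[0.009,0,0,0,0,0],[0.011,0,0,0,0,0],[0.011,0,0,0,0,0],[0.011,0,0,0,0,0]]'
```

```text
time_s: 11.33
tcp_pos: [0.5443, 0.2542, 0.0267]
eef_rot: [-179.9, 0.1, -105.4]
contact_force: [6.5, -3.3, -0.0]
gripper_width: 0.0175
gripper_force: 25.0
time_s: 11.83
tcp_pos: [0.5416, 0.2442, 0.0267]
eef_rot: [-179.8, 0.2, -105.3]
contact_force: [6.3, -0.8, -1.1]
gripper_width: 0.0174
gripper_force: 25.0
```

```bash
python3 drive.py '[[0.002,0,0,0,0,0],[0.004,0,0,0,0,0],[0.004,0,0,0,0,0],[0.004,0,0,0,0,0]]'
python3 drive.py '[[-0.005,0,0,0,0,0],[-0.01,0,0,0,0,0],[-0.015,0,0,0,0,0],[-0.02,0,0,0,0,0],[-0.025,0,0,0,0,0],[-0.03,0,0,0,0,0],[-0.035,0,0,0,0,0],[-0.04,0,0,0,0,0],[-0.045,0,0,0,0,0],[-0.049,0,0,0,0,0],[-0.049,0,0,0,0,0],[-0.049,0,0,0,0,0]]'
```

```text
time_s: 12.17
tcp_pos: [0.5416, 0.2439, 0.0268]
eef_rot: [-179.7, 0.5, -105.3]
contact_force: [5.2, 12.9, -6.9]
gripper_width: 0.0176
gripper_force: 25.0
time_s: 13.17
tcp_pos: [0.552, 0.2831, 0.0266]
eef_rot: [-180.0, -0.3, -105.4]
contact_force: [5.9, -15.1, 7.7]
gripper_width: 0.0178
gripper_force: 25.0
```

The stroke from stop to stop is 40.5 mm, and the bolt is back at the same home stop. I'll let go and move to the cover.

```bash
python3 drive.py '[[0.004,0,0,0,0,0],[0.004,0,0,0,0,0]]' 0.030
python3 drive.py '[[0,0,0,0,0,0],[0,0,0,0,0,0],[0,0,-0.03,0,0,0],[0,0,-0.07,0,0,0],[0,0,-0.11,0,0,0],[0,0,-0.15,0,0,0],[0,0,-0.19,0,0,0],[0,0,-0.19,0,0,0]]'
python3 -c "
from h import *
to([.586,-.242,.217],-78.7)"
```

```text
time_s: 13.33
tcp_pos: [0.5502, 0.2819, 0.0259]
eef_rot: [180.0, -0.0, -105.4]
contact_force: [-0.2, -0.1, -0.6]
gripper_width: 0.0258
gripper_force: 0.0
time_s: 14.0
tcp_pos: [0.554, 0.2853, 0.2253]
eef_rot: [-179.5, 0.6, -105.3]
contact_force: [1.8, 1.1, 1.4]
gripper_width: 0.0301
gripper_force: 0.0
to [ 0.5004 -0.1697  0.0048] [ -0.64   0.46 -26.57] rows 12.670575739244448 3.712148743367767
```

```bash
python3 drive.py '[[0.039,-0.013,0,0,0,-3],[0.078,-0.026,0,0,0,-6],[0.117,-0.04,0,0,0,-9],[0.156,-0.053,0,0,0,-12],[0.195,-0.066,0,0,0,-15],[0.234,-0.079,0,0,0,-18],[0.273,-0.093,0,0,0,-21],[0.312,-0.106,0,0,0,-24],[0.351,-0.119,0,0,0,-26.6],[0.39,-0.132,0,0,0,-26.6],[0.429,-0.145,0,0,0,-26.6],[0.468,-0.159,0,0,0,-26.6]]' 0.06
python3 drive.py '[[0.026,-0.01,0,0,0,0],[0.032,-0.011,0,0,0,0],[0.032,-0.011,0,0,0,0],[0.032,-0.011,0,0,0,0],[0.032,-0.011,0,0,0,0]]'
python3 - <<'E'
from h import *
c=cap('wrist'); f=c['frame']; T=c['cam_to_world']
k=((f.max(2)<70)).astype(np.uint8); k[:60]=0;k[215:]=0; k[:,:150]=0;k[:,330:]=0
n,l,s,ce=cv2.connectedComponentsWithStats(k)
for i in range(1,n):
  if s[i,4]>60: print(s[i],ce[i],fray(c,ce[i],.034)[0])
to([.586,-.242,.008],-78.7)
E
```

```text
time_s: 15.0
tcp_pos: [0.5797, -0.2121, 0.2157]
eef_rot: [-180.0, 0.0, -78.7]
contact_force: [1.3, 1.2, -0.2]
gripper_width: 0.06
gripper_force: 0.0
time_s: 15.42
tcp_pos: [0.5967, -0.2388, 0.2156]
eef_rot: [180.0, 0.0, -78.7]
contact_force: [-0.8, 0.6, -0.5]
gripper_width: 0.0598
gripper_force: 0.0
[259 125  12  83 832] [264.12980769 165.40264423] [ 0.58804934 -0.24782968  0.034     ]
to [0.0013 0.0113 0.2079] [-0.01  0.01  0.  ] rows 4.992251635197827 0.001944418927662725
```

```bash
python3 drive.py '[[0.001,0.006,0.03,0,0,0],[0.001,0.011,0.06,0,0,0],[0.001,0.011,0.09,0,0,0],[0.001,0.011,0.12,0,0,0],[0.001,0.011,0.145,0,0,0],[0.001,0.011,0.165,0,0,0],[0.001,0.011,0.18,0,0,0],[0.001,0.011,0.191,0,0,0],[0.001,0.011,0.199,0,0,0],[0.001,0.011,0.204,0,0,0],[0.001,0.011,0.206,0,0,0],[0.001,0.011,0.206,0,0,0]]'
```

```text
time_s: 16.47
tcp_pos: [0.5865, -0.2429, 0.0101]
eef_rot: [-180.0, -0.0, -78.8]
contact_force: [-0.2, -0.9, -0.3]
gripper_width: 0.0597
gripper_force: 0.0
```

```bash
python3 drive.py '[[0,0,0,0,0,0],[0,0,0,0,0,0],[0,0,0,0,0,0],[0,0,0,0,0,0],[0,0,0,0,0,0],[0,0,0,0,0,0]]' 0 45
```

```text
time_s: 16.97
tcp_pos: [0.5863, -0.2431, 0.01]
eef_rot: [-180.0, -0.0, -78.8]
contact_force: [-0.2, -0.3, -0.3]
gripper_width: 0.0256
gripper_force: 0.0
```

```bash
python3 drive.py '[[0,0,0,0,0,0],[0,0,0,0,0,0],[0,0,0,0,0,0],[0,0,0,0,0,0],[0,0,0,0,0,0],[0,0,0,0,0,0]]'
python3 drive.py '[[0,0,-0.003,0,0,0],[0,0,-0.01,0,0,0],[0,0,-0.02,0,0,0],[0,0,-0.04,0,0,0],[0,0,-0.06,0,0,0],[0,0,-0.09,0,0,0],[0,0,-0.12,0,0,0],[0,0,-0.14,0,0,0],[0,0,-0.15,0,0,0],[0,0,-0.15,0,0,0],[0,0,-0.15,0,0,0],[0,0,-0.15,0,0,0]]'
python3 - <<'E'
from h import *
c=cap('wrist'); f=c['frame']; hsv=cv2.cvtColor(f,cv2.COLOR_RGB2HSV)
cv2.imwrite('pics/lift.png',f[...,::-1])
m=((hsv[...,1]<60)&(hsv[...,2]>120)).astype(np.uint8); m[215:]=0
cn=max(cv2.findContours(m,cv2.RETR_EXTERNAL,cv2.CHAIN_APPROX_NONE)[0],key=cv2.contourArea); fill=np.zeros_like(m); cv2.drawContours(fill,[cn],-1,1,-1)
k=((fill>0)&(m==0)).astype(np.uint8); n,l,s,ce=cv2.connectedComponentsWithStats(k)
print(cv2.boundingRect(cn)); h=r.get_state()['tcp_pos'][2]-.010+.003
for i in range(1,n):
  if s[i,4]>10: print(s[i],ce[i].round(1),fray(c,ce[i],h)[0].round(4))
E
```

```text
time_s: 17.47
tcp_pos: [0.5863, -0.2431, 0.0098]
eef_rot: [-180.0, -0.0, -78.8]
contact_force: [0.2, 0.3, 0.2]
gripper_width: 0.0117
gripper_force: 45.0
time_s: 18.47
tcp_pos: [0.5851, -0.2427, 0.1581]
eef_rot: [179.9, 0.1, -78.8]
contact_force: [-0.6, -0.5, -4.0]
gripper_width: 0.0119
gripper_force: 45.0
(94, 28, 324, 187)
[104  53  14  16 158] [110.6  60.5] [ 0.6893 -0.3283  0.1508]
[393  53  15  16 168] [400.  60.] [ 0.5213 -0.3619  0.1508]
```

```bash
python3 - <<'E'
from h import *
c=dict(np.load('/tmp/top.npz')); c=cap('top'); P=cloud(c)
t=dict(np.load('/tmp/scene.npz')); Q=cloud(t)
for X in (Q,):
  k=(X[...,0]>.45)&(X[...,0]<.76)&(abs(X[...,1])<.42)&(X[...,2]>.055)&(X[...,2]<.4); p=X[k]; print(len(p), p[:,2].max() if len(p) else '', p[:,0].min() if len(p) else '')
to([.57,0.0,.20],-92); to([.6048,.2617,.16],-105.4)
E
```

```text
82 0.1154698305300752 0.534233536114039
to [-0.2412 -0.0322 -0.0419] [ 0.18  0.05 13.21] rows 5.920385810140088 1.8451385417669945
to [-0.491  -0.1173 -0.0019] [ 0.19  0.03 26.61] rows 12.107042863379027 3.7165497425700313
```

```bash
python3 drive.py '[[-0.006,-0.001,-0.005,0,0,0.4],[-0.018,-0.003,-0.01,0,0,1.2],[-0.036,-0.005,-0.02,0,0,2.4],[-0.058,-0.008,-0.03,0,0,3.8],[-0.082,-0.011,-0.04,0,0,5.2],[-0.108,-0.015,-0.042,0,0,6.6],[-0.134,-0.019,-0.042,0,0,8],[-0.16,-0.023,-0.042,0,0,9.4],[-0.186,-0.028,-0.042,0,0,10.8],[-0.212,-0.034,-0.042,0,0,12.2],[-0.238,-0.041,-0.042,0,0,13.6],[-0.264,-0.048,-0.042,0,0,15]]'
python3 -c "
from h import *
to([.6048,.2617,.16],-105.4)"
```

```text
time_s: 19.57
tcp_pos: [0.5815, 0.0269, 0.2016]
eef_rot: [180.0, -0.0, -93.9]
contact_force: [0.9, 0.3, -4.0]
gripper_width: 0.0115
gripper_force: 45.0
to [-0.2359 -0.0075  0.0415] [ 0.04 -0.02 11.54] rows 5.74639570292317 1.6113331552098737
```

```bash
python3 drive.py '[[-0.024,-0.001,0,0,0,1.2],[-0.048,-0.002,0,0,0,2.4],[-0.074,-0.003,0,0,0,3.6],[-0.1,-0.004,0,0,0,5],[-0.126,-0.005,0,0,0,6.4],[-0.152,-0.006,0.005,0,0,7.8],[-0.176,-0.007,0.01,0,0,9.2],[-0.198,-0.0075,0.018,0,0,10.4],[-0.216,-0.0075,0.026,0,0,11.2],[-0.228,-0.0075,0.034,0,0,11.5],[-0.234,-0.0075,0.04,0,0,11.5],[-0.236,-0.0075,0.0415,0,0,11.5]]'
python3 drive.py '[[0,0,0,0,0,0],[0,0,0,0,0,0],[0,0,0,0,0,0]]'
python3 -c "
from h import *
to([.6048,.2617,.11],-105.4)
c=cap('top'); cv2.imwrite('pics/t2.png',c['frame'][...,::-1])"
```

```text
time_s: 20.57
tcp_pos: [0.6041, 0.2607, 0.1584]
eef_rot: [179.9, -0.1, -105.2]
contact_force: [0.5, -0.9, -4.6]
gripper_width: 0.0115
gripper_force: 45.0
time_s: 20.82
tcp_pos: [0.6053, 0.2594, 0.161]
eef_rot: [-180.0, 0.0, -105.3]
contact_force: [0.3, -1.0, -4.3]
gripper_width: 0.0116
gripper_force: 45.0
to [-0.002   0.0011  0.051 ] [-0.03  0.03  0.08] rows 1.225212862638415 0.012809963252789758
```

```bash
python3 drive.py '[[-0.001,0.001,0.01,0,0,0],[-0.002,0.001,0.02,0,0,0],[-0.002,0.001,0.03,0,0,0],[-0.002,0.001,0.04,0,0,0],[-0.002,0.001,0.05,0,0,0],[-0.002,0.001,0.055,0,0,0],[-0.002,0.001,0.06,0,0,0],[-0.002,0.001,0.06,0,0,0],[-0.002,0.001,0.06,0,0,0],[-0.002,0.001,0.06,0,0,0]]'
cat > chk.py <<'E'
from h import *
c=cap('wrist'); f=c['frame']; hsv=cv2.cvtColor(f,cv2.COLOR_RGB2HSV); s=r.get_state(); print(s['tcp_pos'].round(4),s['eef_rot'].round(2))
s0=s['tcp_pos'][2]-.0098
crops=[]
for u0,v0 in [(400,60),(110,60)]:
    b=f[v0-16:v0+17,u0-16:u0+17]; crops.append(cv2.resize(b,(380,380),interpolation=0))
    bh=hsv[v0-16:v0+17,u0-16:u0+17]
    cover=((bh[...,1]<60)&(bh[...,2]>140)).astype(np.uint8)
    n,l,st,ce=cv2.connectedComponentsWithStats(1-cover)
    j=[i for i in range(1,n) if st[i,4]>40 and np.hypot(*(ce[i]-16))<10]
    for i in j:
        p=ce[i]+[u0-16,v0-16]; H=fray(c,p,s0+.0015)[0]; print('hole',p.round(1),st[i],H.round(4))
    br=(bh[...,1]>110)&(bh[...,0]<35)
    ys,xs=np.where(br&(l==j[0]) if j else br); print(' brass',len(xs),xs.mean()+u0-16 if len(xs) else '',ys.mean()+v0-16 if len(xs) else '')
cv2.imwrite('pics/chk%d.png'%(s['time_s']*100),np.hstack(crops)[...,::-1])
E
python3 chk.py; ls -t pics | head -1
```

```text
time_s: 21.7
tcp_pos: [0.6049, 0.2627, 0.1008]
eef_rot: [-180.0, 0.0, -105.3]
contact_force: [-0.1, 0.0, -3.1]
gripper_width: 0.0116
gripper_force: 45.0
[0.6049 0.2627 0.101 ] [-1.7996e+02  4.0000e-02 -1.0527e+02]
hole [400.   60.5] [ 10   9  14  16 162] [0.4946 0.1846 0.0927]
 brass 122 399.23770491803276 60.303278688524586
hole [110.6  60.5] [ 10   9  14  16 157] [0.6609 0.1391 0.0927]
 brass 122 111.24590163934425 60.44262295081967
chk2175.png
```

```bash
python3 -c "
from h import *
to([.6040,.2619,.0705],-105.35)"
```

```text
to [0.001  0.0007 0.0305] [-0.04  0.04  0.08] rows 0.7311164182053718 0.013821986232899163
```

```bash
python3 drive.py '[[0.001,0.0007,0.005,0,0,0],[0.001,0.0007,0.01,0,0,0],[0.001,0.0007,0.015,0,0,0],[0.001,0.0007,0.02,0,0,0],[0.001,0.0007,0.025,0,0,0],[0.001,0.0007,0.028,0,0,0],[0.001,0.0007,0.0305,0,0,0],[0.001,0.0007,0.0305,0,0,0],[0.001,0.0007,0.0305,0,0,0],[0.001,0.0007,0.0305,0,0,0],[0.001,0.0007,0.0305,0,0,0],[0.001,0.0007,0.0305,0,0,0]]'
python3 chk.py
python3 - <<'E'
from h import *
t=cap('top'); T=np.array(t['cam_to_world'])
c=dict(np.load('/tmp/wrist.npz')); f=c['frame']
w=[cv2.resize(f[v-14:v+15,u-14:u+15],(260,260),interpolation=0) for u,v in [(400,60),(110,60)]]
def pj(p):
    q=T[:3,:3].T@(np.array(p)-T[:3,3]); return q[0]/q[2]*t['fx']+t['cx'],q[1]/q[2]*t['fy']+t['cy']
yaw=np.radians(-15.32); R=np.array([[np.cos(yaw),-np.sin(yaw)],[np.sin(yaw),np.cos(yaw)]])
tc=[]
for b in [(-.086,-.105),(-.086,.105),(.086,-.105),(.086,.105)]:
    u,v=pj([*(R@b+[.6040,.2619]),.062]); print(u,v); u,v=int(round(u)),int(round(v)); tc.append(cv2.resize(t['frame'][v-7:v+8,u-7:u+8],(195,195),interpolation=0))
top=np.hstack(tc); bot=np.hstack(w); bot=np.hstack([bot,np.zeros((260,780-520,3),np.uint8)])
cv2.imwrite('pics/fin.png',np.vstack([top,bot])[...,::-1])
E
```

```text
time_s: 22.75
tcp_pos: [0.6038, 0.2618, 0.0702]
eef_rot: [-180.0, 0.0, -105.3]
contact_force: [-0.7, -0.9, -3.9]
gripper_width: 0.0117
gripper_force: 45.0
[0.6037 0.2618 0.0701] [-1.7998e+02  2.0000e-02 -1.0528e+02]
hole [398.4  60.3] [ 10   9   9  16 114] [0.4944 0.1834 0.0618]
 brass 34 395.97058823529414 61.44117647058823
hole [110.9  60.5] [ 10  10  14  14 144] [0.6596 0.1382 0.0618]
 brass 52 113.59615384615384 61.53846153846155
186.08108696553165 206.35997129029312
110.76777468726615 186.97049859191682
203.3814931001575 145.7983281994427
129.7891865286514 127.2816936100608
```

View pics/fin.png

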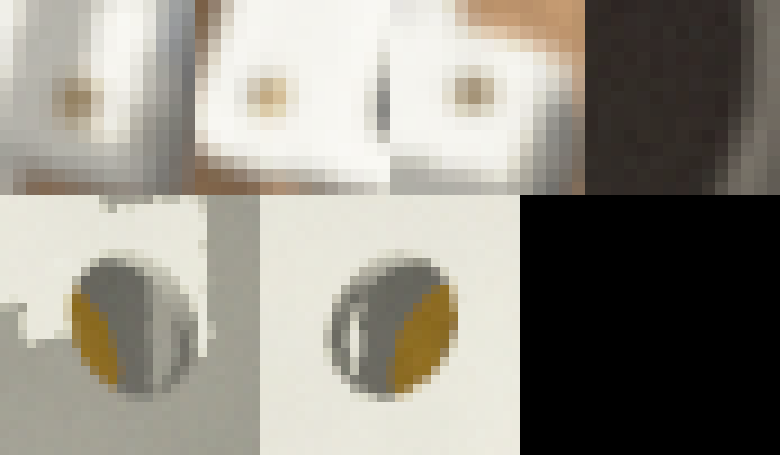

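The final view shows brass centred in the three holes the top camera can see (the fourth is under the arm). In the wrist view the brass is offset inward almost symmetrically, which is what parallax would give. I'll check both the gap and the alignment numerically.

```bash
cat > fin.py <<'E'
from h import *
t=dict(np.load('/tmp/top.npz')); P=cloud(t); w=dict(np.load('/tmp/wrist.npz')); s=r.get_state()
# cover height by depth (top cam)
hsv=cv2.cvtColor(t['frame'],cv2.COLOR_RGB2HSV)
k=np.zeros(hsv.shape[:2],bool); k[130:212,112:205]=1; k&=(hsv[...,1]<40)&(hsv[...,2]>180)&(P[...,2]>.04)&(P[...,2]<.09)
print('cover top z',np.median(P[k][:,2]),k.sum(),'bench z',np.median(P[215:235,130:200,2]))
A=np.c_[P[k][:,:2],np.ones(k.sum())]; print('tilt deg',np.degrees(np.linalg.lstsq(A,P[k][:,2],rcond=None)[0][:2]))
for n,(u,v) in dict(h0=(184.4,205.8),h1=(109.1,186.8),h2=(202.0,145.8)).items():
    u0,v0=int(u),int(v); b=hsv[v0-3:v0+5,u0-3:u0+5,1].astype(float); b=np.clip(b-45,0,None)*(hsv[v0-3:v0+5,u0-3:u0+5,0]<30); Y,X=np.mgrid[v0-3:v0+5,u0-3:u0+5]
    q=((b*X).sum()/b.sum(),(b*Y).sum()/b.sum()); print(n,np.round(q,1),ray(t,q,.0615)[0].round(4))
# predicted outlines in wrist view
T=w['cam_to_world']
def pj(p):
    q=(np.atleast_2d(p)-T[:3,3])@T[:3,:3]; rr=np.hypot(q[:,0],q[:,1]); th=np.arctan2(rr,q[:,2]); return q[:,:2]/rr[:,None]*th[:,None]*w['fx']+[w['cx'],w['cy']]
a=np.linspace(0,2*np.pi,60); circ=np.c_[np.cos(a),np.sin(a),0*a]
img=np.dstack([w['frame']]*1).copy()
for n,h,p in [('0',[.4944,.1834],[.4936,.1839]),('2',[.6596,.1382],[.6601,.1382])]:
    for nm,q in (('hole top',pj(np.r_[h,.0632]+.005*circ)),('hole bot',pj(np.r_[h,.0602]+.005*circ)),('post',pj(np.r_[p,.05]+.007*circ)),('thread',pj(np.r_[p,.05]+.002*circ))): print(n,nm,'u',q[:,0].min().round(1),q[:,0].max().round(1),'v',q[:,1].min().round(1),q[:,1].max().round(1))
f=w['frame']; hv=cv2.cvtColor(f,cv2.COLOR_RGB2HSV)
for u0 in (400,110):
    br=(hv[44:78,u0-16:u0+17,1]>110); ys,xs=np.where(br); print('brass u',xs.min()+u0-16,xs.max()+u0-16,'v',ys.min()+44,ys.max()+44)
E
python3 fin.py
```

```text
cover top z 0.06459845384688356 2583 bench z 0.001409681543981689
tilt deg [ 0.04786315 -0.18998533]
h0 [184.4 206.2] [0.4938 0.1879 0.0615]
h1 [109.4 186.9] [0.5491 0.3898 0.0615]
h2 [201.9 145.7] [0.6598 0.1419 0.0615]
0 hole top u 392.0 406.5 v 51.8 68.1
0 hole bot u 389.9 404.2 v 52.6 68.6
0 post u 381.6 400.9 v 52.8 74.1
0 thread u 388.6 394.1 v 60.3 66.4
2 hole top u 102.7 117.1 v 52.1 68.3
2 hole bot u 105.0 119.3 v 52.9 68.8
2 post u 109.0 128.2 v 52.7 74.0
2 thread u 115.7 121.2 v 60.2 66.3
brass u 394 398 v 57 66
brass u 110 117 v 56 67
```

```bash
python3 - <<'E'
from h import *
t=dict(np.load('/tmp/top.npz')); f=cv2.resize(cv2.imread('pics/top.png'),(512,384),interpolation=cv2.INTER_AREA); hsv=cv2.cvtColor(f,cv2.COLOR_BGR2HSV)
for n,(u,v) in dict(p0=(186,207),p1=(113,188),p2=(203,147),p3=(131,129)).items():
    b=hsv[v-6:v+7,u-6:u+7]; print(n)
    for th in (120,150,170):
        m=(b[...,1]>100)&(b[...,0]<30)&(b[...,2]>th); Y,X=np.where(m)
        if len(X): q=(X.mean()+u-6,Y.mean()+v-6); print(th,len(X),np.round(q,1),ray(t,q,.05)[0].round(4))
b=hsv[201:213,180:193]; print(b[...,1]); print(b[...,2])
E
```

```text
p0
120 9 [186.3 207. ] [0.493  0.1847 0.05  ]
150 7 [186.  206.7] [0.4938 0.1857 0.05  ]
170 6 [185.8 206.7] [0.4939 0.1861 0.05  ]
p1
120 16 [111.2 187.6] [0.5491 0.3891 0.05  ]
150 14 [111.  187.5] [0.5494 0.3898 0.05  ]
170 7 [110.9 187.4] [0.5496 0.3902 0.05  ]
p2
120 19 [203.5 146.1] [0.6618 0.139  0.05  ]
150 17 [203.5 145.8] [0.6627 0.139  0.05  ]
170 11 [203.7 145.3] [0.6641 0.1385 0.05  ]
p3
120 21 [130.6 128.2] [0.716  0.3421 0.05  ]
150 16 [130.4 127.8] [0.7173 0.3428 0.05  ]
170 10 [129.5 128. ] [0.7167 0.3452 0.05  ]
[[ 11  13  14  15  15  10   9   9   3  30  88  99  52]
 [  9   9   9  10  10   9   9   9   3  24  68  72  38]
 [  9  10  10  10  12  13  13  11   8   6  24  28  13]
 [  9   9  10  14  26  37  39  28  16   8   3   5   7]
 [  8   8  13  31  57  81  82  62  36  18  11  14  14]
 [  8   9  14  44  83 120 126 106  67  33  19  15  14]
 [  8   8  14  45  86 123 137 132  99  49  24  15  14]
 [  8   8  12  33  65  97 118 129 110  58  28  18  15]
 [  9   9   9  19  36  57  72  85  79  47  26  18  16]
 [ 14  12  10  10  16  24  30  36  38  31  23  16  19]
 [ 16  18  18  16  15  16  17  20  21  21  16  16  24]
 [ 28  37  35  29  25  19  17  17  16  16  12  13  29]]
[[200 201 204 208 214 225 234 236 228 215 202 199 193]
 [227 227 228 230 231 233 235 236 228 215 202 198 186]
 [235 236 236 236 235 232 232 233 230 219 210 204 180]
 [236 236 236 234 231 225 222 224 227 228 226 218 181]
 [236 235 236 232 223 208 201 202 210 222 231 222 178]
 [236 236 235 228 212 187 178 175 175 193 215 208 165]
 [236 236 234 226 208 182 173 160 147 162 191 188 150]
 [236 236 235 227 213 192 175 150 130 144 172 168 135]
 [233 235 235 231 222 203 180 150 133 147 166 156 126]
 [216 220 227 230 229 221 204 179 166 171 169 146 119]
 [175 184 199 212 219 223 221 212 202 195 173 142 117]
 [146 144 152 165 176 189 198 205 205 196 167 134 114]]
```

Cover height (underside 60 mm, against posts at 50 mm), tilt (under 0.2°) and hole alignment (both cameras agree to about 1–2 mm) are all good. I'll hand it in.

```bash
python3 -c "
from plant import r
s=r.get_state(); print(s['tcp_pos'],s['gripper_force'],s['qd'].round(2)); print(r.close_job())"
```

```text
[0.60373627 0.26172896 0.07005174] 44.998725056648254 [-0.02 -0.04 -0.09  0.08 -0.03  0.  ]
the job is handed in; nothing more can be done
None
```

The slide bolt is fully home, confirmed by a stop-to-stop stroke of about 40 mm, and the cover is held steady and level about 10 mm above the posts; holes line up to about 1–2 mm (the one under the arm inferred), nothing signalled contact with the box, and the job is handed in.

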